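# Stand the toppled tube racks back up

## Robot

A 6-joint arm with a two-finger parallel gripper is mounted at the origin on the work surface. World frame = base frame: x ahead of the robot, y to its left, z up, the work surface at z = 0. Lengths are in mm, angles in rad, forces in N, time in s.
With the tool pointing down it reaches from about 275 to 750 mm from the base axis. Payload 10.2 kg.
Tool frame: the origin (TCP) lies midway between the tips of the shut fingers; the grasp point (between the pads) lies 19 mm behind it; z points along the fingers, y is the direction in which the jaws open and shut (so a half turn about z gives the same grasp; the last joint's range is limited). The gripper opens to 85 mm and grips with 20 to 120 N. Pads are 22 mm wide; open, the fingers measure 114 mm over their backs; the gripper's body (76 mm by 85 mm) begins 54 mm behind the grasp point. The pads swing forward as they close: fully open they stand 13 mm farther back than shut.
Start: joints at [1.106, 0.313, 1.498, -0, 1.331, -0.223], TCP at [125.724, 509.73, 231.294] pointing down, gripper open.
Joint ranges: [-2.94, 2.94], [-0.97, 2.17], [0.19, 2.56], [-1.23, 4.37], [0.02, 3.11], [-2.88, 2.88]. Speed limits (rad/s): [2.39, 2.39, 3.01, 3.14, 3.14, 3.14].

## Interface

Orientations are given as a unit quaternion [w, x, y, z].
In Python, from rig import sense, optics, ctrl gives the robot as it stands.
- The arm moves only by the tool play_rows, never from a script. Its argument "plan" is a list of rows, each a list of 7 numbers: the shift along the world's x, y, z in mm, then the turn, a rotation vector about the world's x, y, z in rad, then the opening, from -1 (shut) to 1 (fully open), so that 0 is half open. A call has 1 to 5 rows; each row shifts and turns the pose as measured when the row begins; what a row does not reach is not made up. A row lasts 1/12 s, in which the tool goes at most 41.7 mm and 7.16 degrees, less where a joint would pass 70% of its speed; a pose out of reach is approached as far as the arm can. A call is refused whole if a number of a shift passes 41.7 or a number of a turn 0.125, either way. A call with a gripper value outside its range is refused whole. The fingers move at their own pace and stop on an object; "grip_force" is the grip in N (left out, the last holds). Time passes only in rows, so rows that do not move let the fingers close. It gives the time, the measured TCP pose, the force and the opening at its end, in the units of the state.
- sense(): the state, without advancing time (a new reading comes with each control period).
- optics.capture(name): name is "side" or "top" or "wrist"; returns a dict with "img" (384x512x3 uint8, blue, green, red), "fx", "fy", "cx", "cy" (pixels), "dist" ([k1, k2, p1, p2, k3] as OpenCV has them; the pictures are not rectified), "world_to_cam" (4x4, takes a point from world to camera coordinates). Camera axes: x right, y up, looking along -z (the intrinsics and any distortion apply to the point x, -y, -z); pixel columns grow to the right and rows downward; lengths in mm; the calibration is good to about 2 mm. A picture is of the moment at which its call begins. There is no depth.
- ctrl.finish_job(): hands the job in, once; it reports no verdict.
The state is a dict: "time_s": time; "joints": joint angles; "dq": joint speeds; "tau": joint torques, N m; "eef_pos": TCP position; "ee_rot": TCP orientation; "force": force on the tool from outside, world axes, zero at the start; "wrist_torque": the same for the moment, N m; "grip_width": opening from 0.0 (shut) to 1.0 (fully open).
Only numpy, scipy, OpenCV 4.12 (cv2) and the standard library are available. Lean on these libraries where they do the work, as an engineer would, in place of code of your own. Each camera call takes 0.05 s, during which the arm holds its last target. There are 200 camera calls.

## Task

The bench was bumped and the two tube racks, the long one and the short one, have fallen onto their sides: push each one over with your fingertips so that it tips back onto its rubber feet, holes facing up, close to where it lies. Only push, never pick a rack up or carry it away, and leave the bottle, the capped tube and the pipette where they are.

Things in the scene. Friction and masses are not known exactly. Their poses are not given: they have to be found in the camera images.
- long_rack_center (a point): Centre of the long rack: blue plastic open-sided rack with 3 x 6 holes and a middle shelf nearer its base, about 0.26 kg. 150 mm long (own y) x 80 wide (own x) x 66 high (own z, with feet). Own +z points out of its holed top, -z out of its base with four 6 mm grey rubber feet (20 mm discs). Starts lying on a long side, own z level in any compass direction, centre 40 mm up; standing, the centre is 33 mm up.
- long_rack_top (a point): Middle of the long rack's top plate (80 x 150 mm, 33 mm from the centre, holes shallow), upright at the start. Pushed slowly high on this face, towards the base, the rack turns about the low edge of its base without sliding. Rise with the face as it leans: a fingertip kept low over it jams the rack. Past some 40 degrees it drops on its feet by itself if the finger is clear above.
- short_rack_center (a point): Centre of the short rack: white plastic open-sided rack with 4 x 6 small holes and a middle shelf nearer its base, about 0.16 kg. 105 mm long (own y) x 70 wide (own x) x 52 high (own z, with feet). Own +z points out of its holed top, -z out of its base with four 6 mm grey rubber feet (20 mm discs). Starts lying on a long side, own z level in any compass direction, centre 35 mm up; standing, the centre is 26 mm up.
- short_rack_top (a point): Middle of the short rack's top plate (70 x 105 mm, 26 mm from the centre, holes shallow), upright at the start. Pushed slowly high on this face, towards the base, the rack turns about the low edge of its base without sliding. Rise with the face as it leans: a fingertip kept low over it jams the rack. Past some 40 degrees it drops on its feet by itself if the finger is clear above.
- bottle_center (a point): Bystander: clear bottle with a blue cap and a label, 64 mm diameter, 140 mm tall, standing; point at half its height
- tube_center (a point): Bystander: pale sample tube with a wider cap, 29 mm diameter (cap 36 mm), 103 mm tall, standing; point at half its height
- pipette_center (a point): Bystander: grey and white hand pipette lying flat, about 250 mm long along own x (from -120 to +130 mm of this point), at most 50 mm wide, 22 mm thick; point at half its thickness, 11 mm above the bench
Things that resemble listed ones, but are neither listed nor needed, are in the scene too. Of the things like the part that bears long_rack_center, leave any that is green; of the rest the larger one is meant.

How it is judged:
By the outcome, as a careful person would: the job done as asked, in the order asked, and still so for the second after the job is handed in, with the robot touching nothing.
It also fails if it takes over 48 s, if anything falls off the work surface, if the arm or the gripper's body presses on something with over 40 N, if the wrist force passes 120 N, or if a joint passes its speed limit or range.

## Working session

There is one attempt and no reset: what is moved stays moved. The work goes in short steps, Python scripts to look and compute and a tool call to move; the robot and the scene stay as the last step left them, time stands still between calls to the robot, and variables do not carry over. Pictures are saved under pics/ and viewed, about 8 in all and at most 12, crops included, and the job is handed in when it is done.

Besides the shell and the picture viewer there is one more tool, called as a command line: name --pt "numbers of a row" for each row, then --argument value for the rest. play_rows: Moves the arm, as the interface text tells. Its arguments: {"type":"object","properties":{"plan":{"type":"array"},"grip_force":{"type":"number"}},"required":["plan"]}

```bash
mkdir -p pics; ls
cat > h.py <<'E'
import numpy as np, cv2
from rig import sense, optics, ctrl
def cap(n):
    return optics.capture(n)
def K(c): return np.array([[c['fx'],0,c['cx']],[0,c['fy'],c['cy']],[0,0,1.]])
def proj(c,P):
    P=np.atleast_2d(np.array(P,float)); T=np.array(c['world_to_cam'])
    q=P@T[:3,:3].T+T[:3,3]; q=q*[1,-1,-1]
    return cv2.projectPoints(q.reshape(-1,1,3),np.zeros(3),np.zeros(3),K(c),np.array(c['dist'],float))[0].reshape(-1,2)
def ray(c,uv):
    u=cv2.undistortPoints(np.array(uv,float).reshape(-1,1,2),K(c),np.array(c['dist'],float)).reshape(-1,2)
    T=np.array(c['world_to_cam']); d=np.c_[u[:,0],-u[:,1],-np.ones(len(u))]@T[:3,:3]
    return -T[:3,:3].T@T[:3,3], d/np.linalg.norm(d,axis=1)[:,None]
def plane(c,uv,z):
    o,d=ray(c,uv); return o+d*((z-o[2])/d[:,2])[:,None]
def tri(c1,p1,c2,p2):
    o1,d1=ray(c1,[p1]);o2,d2=ray(c2,[p2]);d1=d1[0];d2=d2[0]
    s=np.linalg.lstsq(np.c_[d1,-d2],o2-o1,rcond=None)[0]
    a=o1+s[0]*d1;b=o2+s[1]*d2; return (a+b)/2,np.linalg.norm(a-b)
E
python3 - <<'E'
from h import *
import pickle
s=sense();print({k:np.round(v,3).tolist() for k,v in s.items()})
C={n:cap(n) for n in('top','side','wrist')}
pickle.dump(C,open('c0.pkl','wb'))
for n in C: print(n,np.round(np.array(C[n]['world_to_cam']),2).tolist(),C[n]['fx'])
cv2.imwrite('pics/top0.png',cv2.resize(C['top']['img'],(800,600),interpolation=cv2.INTER_CUBIC))
cv2.imwrite('pics/side0.png',cv2.resize(C['side']['img'],(800,600),interpolation=cv2.INTER_CUBIC))
E
```

```text
pics
{'time_s': 0.0, 'joints': [1.106, 0.313, 1.498, 0.0, 1.331, -0.223], 'dq': [0.0, 0.0, 0.0, -0.0, 0.0, 0.0], 'tau': [0.001, -41.226, -25.974, -0.0, 0.004, -0.0], 'eef_pos': [125.599, 509.491, 230.745], 'ee_rot': [-0.0, 0.121, 0.993, -0.001], 'force': [-0.201, 0.158, -0.459], 'wrist_torque': [0.011, 0.006, -0.042], 'grip_width': 1.004}
top [[0.01, -1.0, 0.0, 98.03], [0.98, 0.01, 0.22, -587.92], [-0.22, -0.0, 0.98, -922.6], [0.0, 0.0, 0.0, 1.0]] 423.0788149855623
side [[-0.95, -0.32, 0.01, 567.96], [0.23, -0.66, 0.71, -90.61], [-0.22, 0.68, 0.7, -1036.81], [0.0, 0.0, 0.0, 1.0]] 388.26140495122496
wrist [[0.24, 0.97, 0.0, -525.13], [-0.92, 0.23, -0.31, 39.58], [-0.3, 0.07, 0.95, -379.79], [0.0, 0.0, 0.0, 1.0]] 294.67069380121274
```

View pics/top0.png

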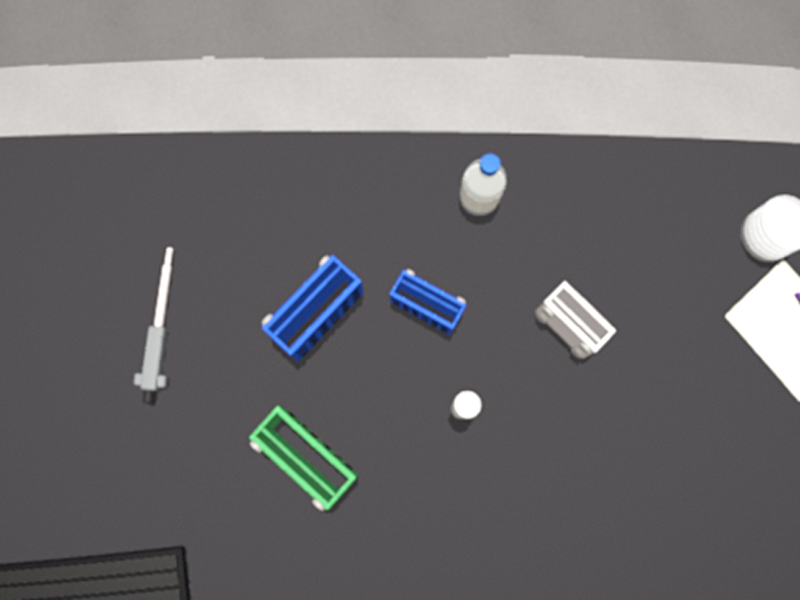

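View pics/side0.png

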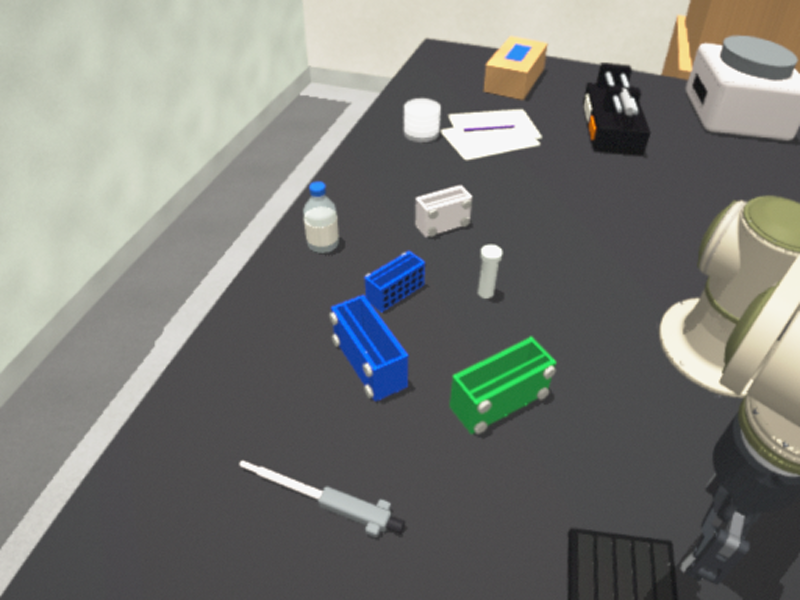

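The blue candidates in the top view (800 px scale) are the large rack at (312,307) and a small one at (428,300). There is also a green one at (303,458), which is excluded. The larger blue rack is the long rack, with feet at (325,262) and (267,320), so its base faces upper left. The white rack at (577,320) is the short rack, with its base towards lower left. Next I'll confirm this in one enlarged crop.

Run:
```python
from h import *
import pickle
C=pickle.load(open('c0.pkl','rb'))
def crop(n,x,y,w,h): return cv2.resize(C[n]['img'][y:y+h,x:x+w],(400,300),interpolation=cv2.INTER_CUBIC)
# native coords, 80x60 -> x5
a=crop('top',160,155,80,60+20-20);b=crop('top',335,172,80,60)
c=crop('side',200,190,80,60);d=crop('side',250,108,80,60)
m=np.vstack([np.hstack([a,b]),np.hstack([c,d])])
for i in range(0,800,50): cv2.line(m,(i,0),(i,4),(0,255,255),1);cv2.line(m,(i,300),(i,304),(0,255,255),1)
for i in range(0,600,50): cv2.line(m,(0,i),(4,i),(0,255,255),1);cv2.line(m,(400,i),(404,i),(0,255,255),1)
cv2.imwrite('pics/crop.png',m)
for n in C:
  T=np.array(C[n]['world_to_cam']);print(n,-T[:3,:3].T@T[:3,3])
# obstacles in top view
t=C['top'];s=.64
for nm,p,z in [('bottlecap',(490,163),140),('tubecap',(467,404),103),('smallblue',(428,295),40),('green',(303,458),60),('pip',(152,370),11),('piptip',(169,249),11)]:
  print(nm,plane(t,[(p[0]*s,p[1]*s)],z).round())
```

```text
top [ 373.79921514  102.41347557 1027.73594889]
side [328.61479196 823.28788902 787.38545882]
wrist [ 48.9383877  528.74489873 373.6367417 ]
bottlecap [[778. -30. 140.]]
tubecap [[433.   5. 103.]]
smallblue [[603.  56.  40.]]
green [[357. 237.  60.]]
pip [[486. 487.  11.]]
piptip [[684. 476.  11.]]
```

View pics/crop.png

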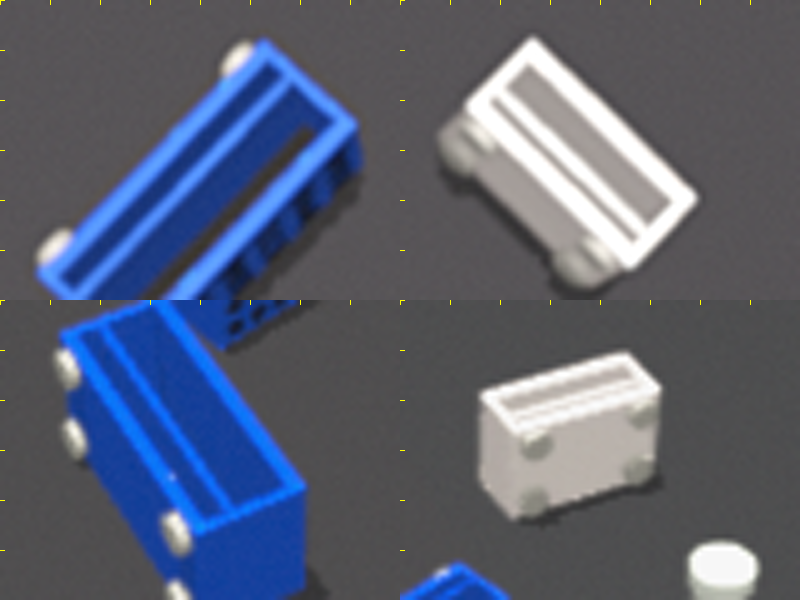

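The crop confirms both racks. Top panels: the blue base feet are at (240,60) and (55,250), and the white feet at (465,145) and (585,260). Next I'll triangulate the upper-face corners.

Run:
```python
from h import *
import pickle
C=pickle.load(open('c0.pkl','rb'));t,s=C['top'],C['side']
S={'A':((212.6,163),(212.4,197)),'B':((231.4,179),(231.5,190.2)),'C':((168,209.4),(239.4,236)),'D':((187.5,226.5),(260.6,227.4)),
'E':((361.6,179.4),(266.4,126.6)),'F':((394.4,211.4),(296,118.4)),'G':((381,226),(302,125.6)),'H':((348.4,192.4),(273.4,134.6))}
P={}
for k,(a,b) in S.items():
  p,e=tri(t,a,s,b);P[k]=p;q=plane(t,[a],80 if k<'E' else 70)[0];print(k,p.round(1),'gap',round(e,1),'plane',q.round(1)); P[k]=q
for n,(a,b,c,d),w in (('long',('A','B','C','D'),30),('short',('H','E','G','F'),23)):
  base=(P[a]+P[c])/2;top=(P[b]+P[d])/2;u=base-top;L=np.linalg.norm(u)
  e=(P[a]-P[c]+P[b]-P[d])/2;l=np.linalg.norm(e); e/=l
  nrm=np.array([-e[1],e[0],0]);nrm*=np.sign(nrm@u)
  print(n,'H',L.round(1),'len',l.round(1),'topmid',top.round(1),'basemid',base.round(1),'push dir',(u/L).round(3),nrm.round(3),'yaw',np.degrees(np.arctan2(nrm[1],nrm[0])).round(1))
```

```text
A [653.4 200.9  76.1] gap 4.8 plane [654.7 200.9  80. ]
B [617.4 156.5  70.1] gap 3.0 plane [616.4 156.2  80. ]
C [542.2 299.9  79.1] gap 3.2 plane [543.7 300.   80. ]
D [504.7 254.5  72.9] gap 2.2 plane [504.8 253.5  80. ]
E [ 619.  -150.5   66.6] gap 5.3 plane [ 620.8 -149.4   70. ]
F [ 541.7 -224.7   67.7] gap 6.8 plane [ 544.7 -223.7   70. ]
G [ 510.3 -190.5   68.4] gap 0.7 plane [ 510.4 -189.9   70. ]
H [ 586.6 -117.8   66.1] gap 6.7 plane [ 589.2 -116.6   70. ]
long H 59.7 len 148.4 topmid [560.6 204.9  80. ] basemid [599.2 250.5  80. ] push dir [0.646 0.764 0.   ] [0.662 0.75  0.   ] yaw 48.6
short H 46.9 len 107.0 topmid [ 582.8 -186.6   70. ] basemid [ 549.8 -153.3   70. ] push dir [-0.704  0.71   0.   ] [-0.69   0.724  0.   ] yaw 133.6
```

Both sizes and heights check out: long rack 60 + 6 mm feet by 148, short rack 47 + 6 by 107, against 66 x 150 and 52 x 105. I'll start moving to the long rack's top side with the fingers shut.

play_rows --pt "30 -25 0 0 0 0.11 -1" --pt "30 -25 0 0 0 0.11 -1" --pt "30 -25 0 0 0 0.11 -1" --pt "30 -25 0 0 0 0.11 -1" --pt "30 -25 0 0 0 0.11 -1"

```text
time_s: 0.57
eef_pos: [266.1, 390.2, 229.5]
ee_rot: [-0.001, -0.15, 0.989, -0.001]
force: [0.9, -0.1, -0.0]
grip_width: 0.299
```

play_rows --pt "30 -25 0 0 0 0.11 -1" --pt "30 -25 0 0 0 0.11 -1" --pt "30 -25 0 0 0 0.11 -1" --pt "30 -25 0 0 0 0.11 -1" --pt "30 -25 0 0 0 0.11 -1"

```text
time_s: 0.98
eef_pos: [410.0, 268.3, 229.3]
ee_rot: [-0.001, -0.406, 0.914, -0.001]
force: [0.5, 0.8, 0.9]
grip_width: -0.001
```

play_rows --pt "30 -25 0 0 0 0 -1" --pt "30 -25 0 0 0 0 -1" --pt "0 0 0 0 0 0 -1"

```text
time_s: 1.23
eef_pos: [476.0, 211.0, 228.5]
ee_rot: [-0.002, -0.407, 0.913, -0.002]
force: [-0.3, 0.5, 0.2]
grip_width: -0.0
```

play_rows --pt "28 -20 -20 0 0 0 -1" --pt "26 -18 -30 0 0 0 -1" --pt "0 0 -40 0 0 0 -1" --pt "0 0 -40 0 0 0 -1" --pt "0 0 -25 0 0 0 -1"

```text
time_s: 1.65
eef_pos: [533.6, 171.1, 74.7]
ee_rot: [0.005, -0.405, 0.914, -0.004]
force: [-0.2, -0.1, -0.7]
grip_width: -0.004
```

Run:
```python
from h import *
s=sense();print(s['eef_pos'],s['joints'],s['force'])
u=np.array([.655,.756]);print('standoff',(np.array([560.6,204.9])-s['eef_pos'][:2])@u, 'lat',(np.array([560.6,204.9])-s['eef_pos'][:2])@[-u[1],u[0]])
C=cap('side');cv2.imwrite('pics/s1.png',cv2.resize(C['img'][150:330,150:390],(800,600),interpolation=cv2.INTER_CUBIC))
```

```text
[533.5824184  171.06352638  74.73292605] [ 0.10291164  0.55137275  1.58245111 -0.00446479  0.99568919 -2.29908786] [-0.24447732 -0.12327539 -0.71040551]
standoff 43.276890001677806 lat 1.7375985341753477
```

View pics/s1.png

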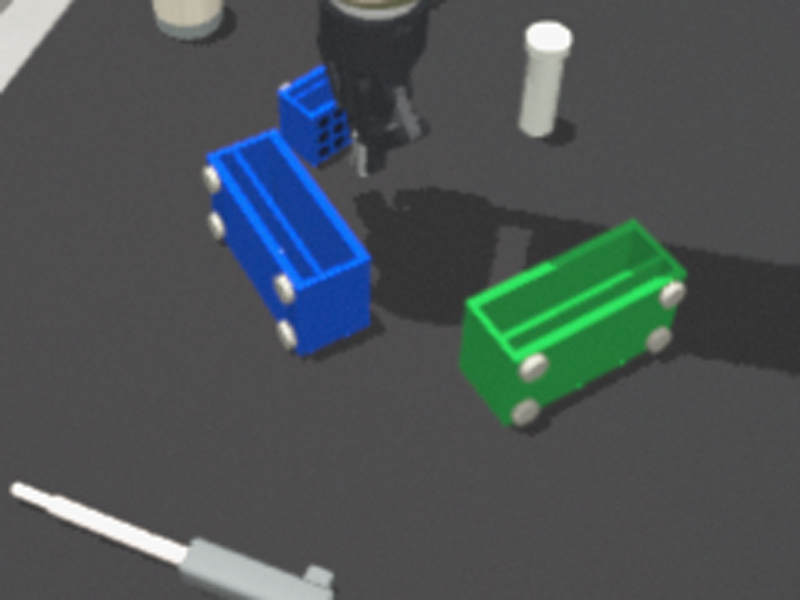

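The picture shows the fingertips at (365,165), on the hole side of the blue rack and clear of the small rack behind. I'll approach slowly to contact.

play_rows --pt "6 7 -5 0 0 0 -1" --pt "5 6 0 0 0 0 -1" --pt "3 3 0 0 0 0 -1" --pt "2 2.3 0 0 0 0 -1" --pt "2 2.3 0 0 0 0 -1"

```text
time_s: 2.12
eef_pos: [549.5, 193.3, 67.1]
ee_rot: [0.001, -0.405, 0.914, -0.002]
force: [0.5, -0.5, 0.6]
grip_width: -0.002
```

play_rows --pt "2 2.3 0 0 0 0 -1" --pt "2 2.3 0 0 0 0 -1"

```text
time_s: 2.28
eef_pos: [554.5, 198.6, 69.1]
ee_rot: [0.002, -0.405, 0.914, -0.003]
force: [-1.6, -1.8, 1.8]
grip_width: -0.001
```

play_rows --pt "2.2 2.5 3 0 0 0 -1" --pt "2.2 2.5 3 0 0 0 -1" --pt "2.2 2.5 3 0 0 0 -1" --pt "2.3 2.7 2.6 0 0 0 -1" --pt "2.4 2.8 2.4 0 0 0 -1"

```text
time_s: 2.7
eef_pos: [566.8, 212.7, 85.4]
ee_rot: [0.002, -0.405, 0.914, -0.003]
force: [-1.2, -0.5, -0.3]
grip_width: 0.003
```

Run:
```python
from h import *
s=sense();print(s['eef_pos'],s['force'])
C=cap('side');cv2.imwrite('pics/s2.png',cv2.resize(C['img'][150:330,150:390],(800,600),interpolation=cv2.INTER_CUBIC))
```

```text
[566.79480568 212.67529141  85.35372455] [-1.15023169 -0.49423211 -0.2872593 ]
```

View pics/s2.png

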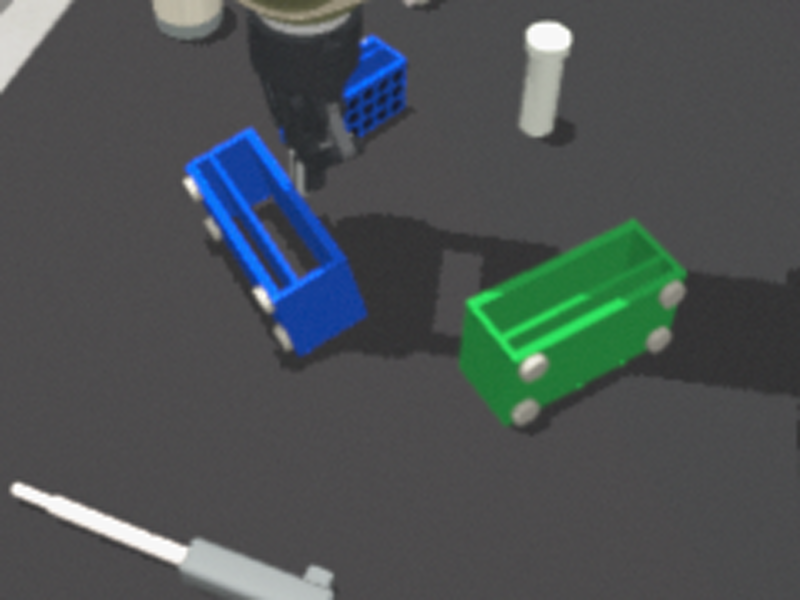

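It is tipping without sliding: the base edge stays put and it has leaned about 15°. I'll continue along the arc.

play_rows --pt "2.6 3 2 0 0 0 -1" --pt "2.6 3 1.9 0 0 0 -1" --pt "2.6 3 1.8 0 0 0 -1" --pt "2.6 3 1.6 0 0 0 -1" --pt "2.6 3 1.4 0 0 0 -1"

```text
time_s: 3.17
eef_pos: [581.5, 229.5, 95.5]
ee_rot: [0.003, -0.405, 0.914, -0.003]
force: [-0.8, 0.4, 0.7]
grip_width: -0.004
```

play_rows --pt "2.6 3 1.3 0 0 0 -1" --pt "2.6 3 1.2 0 0 0 -1" --pt "2.6 3 1 0 0 0 -1" --pt "2.4 2.8 1 0 0 0 -1"

```text
time_s: 3.5
eef_pos: [593.0, 242.8, 100.4]
ee_rot: [0.003, -0.405, 0.914, -0.003]
force: [0.3, 0.6, -0.3]
grip_width: 0.003
```

play_rows --pt "2.2 2.5 0.8 0 0 0 -1" --pt "2.2 2.5 0.8 0 0 0 -1" --pt "2.2 2.5 0.8 0 0 0 -1" --pt "0 0 0 0 0 0 -1" --pt "0 0 0 0 0 0 -1"

```text
time_s: 3.92
eef_pos: [600.8, 251.9, 103.0]
ee_rot: [0.003, -0.406, 0.914, -0.003]
force: [0.4, 0.2, -0.3]
grip_width: -0.003
```

Run:
```python
from h import *
s=sense();print(s['eef_pos'],s['force'])
C=cap('side');cv2.imwrite('pics/s3.png',cv2.resize(C['img'][150:330,150:390],(800,600),interpolation=cv2.INTER_CUBIC))
```

```text
[600.78252716 251.86983868 103.02338936] [ 0.3745399   0.23881173 -0.32584317]
```

View pics/s3.png

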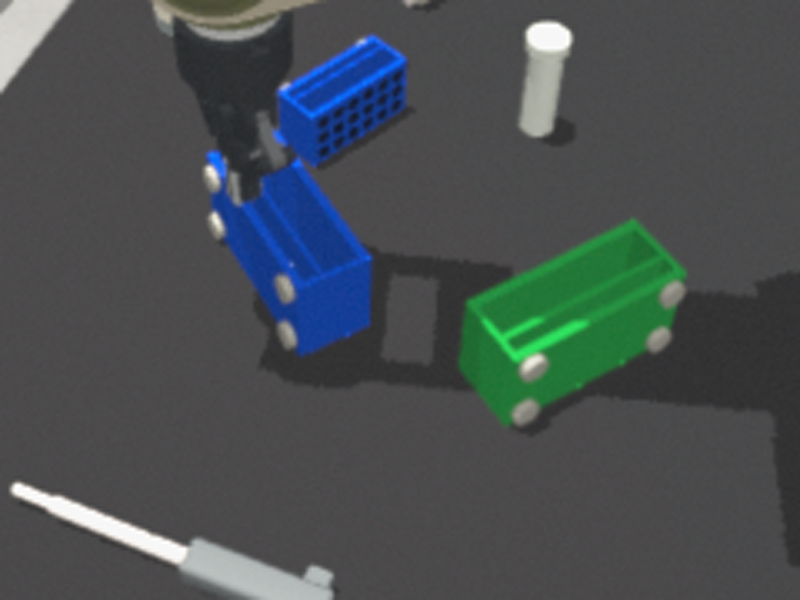

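The tip rose too fast and slipped over the rack's upper edge, so the rack dropped back to where it started (same pixels). I'll retry lower on the face with less rise.

play_rows --pt "0 0 25 0 0 0 -1" --pt "-20 -24 0 0 0 0 -1" --pt "-22 -24 0 0 0 0 -1" --pt "-22 -24 0 0 0 0 -1" --pt "0 0 -20 0 0 0 -1"

```text
time_s: 4.38
eef_pos: [536.0, 178.1, 111.2]
ee_rot: [0.006, -0.406, 0.914, -0.004]
force: [-0.6, 0.0, 0.7]
grip_width: -0.001
```

play_rows --pt "0 0 -28 0 0 0 -1" --pt "0 0 -20 0 0 0 -1" --pt "0 0 0 0 0 0 -1"

```text
time_s: 4.63
eef_pos: [533.8, 176.1, 61.0]
ee_rot: [0.006, -0.405, 0.914, -0.004]
force: [-0.1, 0.7, 0.1]
grip_width: -0.0
```

play_rows --pt "6 6.5 0 0 0 0 -1" --pt "6 6.5 0 0 0 0 -1" --pt "4 4.5 0 0 0 0 -1" --pt "2 2.3 0 0 0 0 -1" --pt "2 2.3 0 0 0 0 -1"

```text
time_s: 5.05
eef_pos: [557.4, 200.7, 65.0]
ee_rot: [0.008, -0.405, 0.914, -0.005]
force: [-1.7, -1.6, 1.5]
grip_width: 0.003
```

play_rows --pt "2.2 2.5 2.7 0 0 0 -1" --pt "2.2 2.5 2.5 0 0 0 -1" --pt "2.2 2.5 2.4 0 0 0 -1" --pt "2.2 2.5 2.2 0 0 0 -1" --pt "2.2 2.5 2 0 0 0 -1"

```text
time_s: 5.47
eef_pos: [569.9, 215.0, 78.9]
ee_rot: [0.008, -0.406, 0.914, -0.005]
force: [-1.1, 0.2, -0.3]
grip_width: -0.001
```

play_rows --pt "2.4 2.7 1.2 0 0 0 -1" --pt "2.4 2.7 1 0 0 0 -1" --pt "2.4 2.7 0.9 0 0 0 -1" --pt "2.4 2.7 0.7 0 0 0 -1" --pt "2.4 2.7 0.5 0 0 0 -1"

```text
time_s: 5.88
eef_pos: [583.6, 230.0, 84.9]
ee_rot: [0.009, -0.406, 0.914, -0.005]
force: [-1.1, -1.2, 1.4]
grip_width: 0.001
```

play_rows --pt "2.4 2.7 0.3 0 0 0 -1" --pt "2.4 2.7 0.2 0 0 0 -1"

```text
time_s: 6.05
eef_pos: [589.0, 236.1, 85.5]
ee_rot: [0.009, -0.405, 0.914, -0.005]
force: [-0.8, -0.2, 1.6]
grip_width: -0.001
```

Run:
```python
from h import *
s=sense();print(s['eef_pos'],s['force'])
C=cap('side');cv2.imwrite('pics/s4.png',cv2.resize(C['img'][150:330,150:390],(800,600),interpolation=cv2.INTER_CUBIC))
```

```text
[589.02399674 236.06153668  85.52615032] [-0.81940003 -0.15009563  1.62996113]
```

View pics/s4.png

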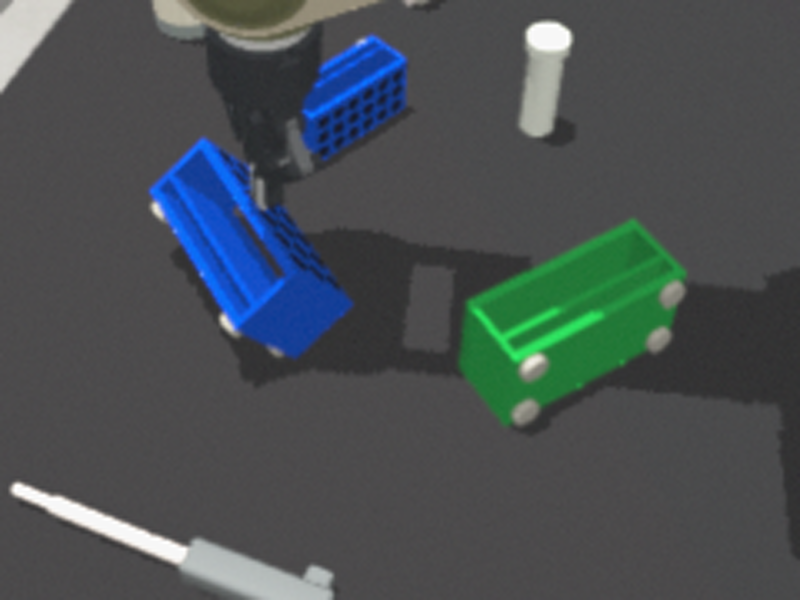

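The blue rack now leans about 35° and the tip sits well on the face at (265,195). I'll push on over the balance point.

play_rows --pt "2.4 2.7 0.3 0 0 0 -1" --pt "2.4 2.7 0.2 0 0 0 -1" --pt "2.4 2.7 0.2 0 0 0 -1" --pt "2.4 2.7 0.2 0 0 0 -1"

```text
time_s: 6.43
eef_pos: [599.5, 248.1, 85.9]
ee_rot: [0.009, -0.405, 0.914, -0.005]
force: [-0.5, -0.2, 0.5]
grip_width: -0.001
```

play_rows --pt "2.4 2.7 0.3 0 0 0 -1" --pt "2.4 2.7 0.3 0 0 0 -1" --pt "0 0 0 0 0 0 -1"

```text
time_s: 6.68
eef_pos: [605.1, 254.7, 86.2]
ee_rot: [0.009, -0.406, 0.914, -0.005]
force: [0.2, 0.4, 0.2]
grip_width: -0.004
```

play_rows --pt "0 0 35 0 0 0 -1" --pt "0 0 40 0 0 0 -1" --pt "0 0 40 0 0 0 -1" --pt "0 -36 15 0 0 -0.118 -1" --pt "0 -38 0 0 0 -0.118 -1"

```text
time_s: 7.1
eef_pos: [601.8, 184.3, 218.5]
ee_rot: [0.006, -0.297, 0.955, -0.003]
force: [1.5, -0.6, -0.4]
grip_width: 0.001
```

play_rows --pt "0 -39 0 0 0 -0.118 -1" --pt "0 -39 0 0 0 -0.118 -1" --pt "0 -39 0 0 0 -0.118 -1" --pt "0 -39 0 0 0 -0.118 -1" --pt "0 -39 0 0 0 -0.118 -1"

```text
time_s: 7.52
eef_pos: [600.7, -17.6, 222.2]
ee_rot: [0.008, 0.007, 1.0, -0.006]
force: [1.9, -0.4, 0.0]
grip_width: 0.0
```

play_rows --pt "0 -39 0 0 0 -0.118 -1" --pt "0 -39 0 0 0 -0.118 -1" --pt "0 -39 0 0 0 -0.118 -1" --pt "0 -39 0 0 0 -0.118 -1" --pt "0 -39 0 0 0 -0.118 -1"

```text
time_s: 7.93
eef_pos: [598.6, -222.4, 223.2]
ee_rot: [0.006, 0.312, 0.95, -0.008]
force: [0.4, -0.1, 0.3]
grip_width: -0.002
```

Run:
```python
from h import *
s=sense();print(s['eef_pos'],s['force'],s['ee_rot'])
C=cap('side');cv2.imwrite('pics/s5.png',cv2.resize(C['img'][90:330,150:470],(800,600),interpolation=cv2.INTER_CUBIC))
```

```text
[ 598.60804609 -222.38302256  223.19181226] [ 0.3658014  -0.1379852   0.32041251] [ 0.00599533  0.3116522   0.95014097 -0.00831244]
```

View pics/s5.png

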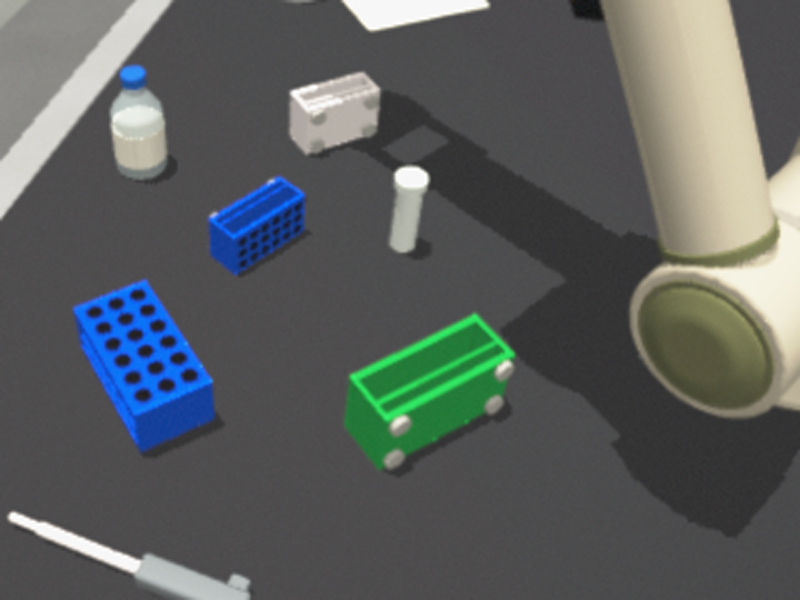

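The long rack at (145,365) now stands with its holes up, and the bystanders haven't moved. Now I'll position beside the short rack's top face, with the fingers turned to match its push direction.

play_rows --pt "18 3 -10 0 0 -0.09 -1" --pt "0 0 -35 0 0 -0.09 -1" --pt "0 0 -38 0 0 0 -1" --pt "0 0 -38 0 0 0 -1" --pt "0 0 -30 0 0 0 -1"

```text
time_s: 8.4
eef_pos: [617.9, -234.3, 74.2]
ee_rot: [0.014, 0.411, 0.912, -0.012]
force: [-0.2, 0.0, -0.3]
grip_width: 0.001
```

play_rows --pt "0 0 -12 0 0 0 -1" --pt "0 0 0 0 0 0 -1"

```text
time_s: 8.57
eef_pos: [614.7, -232.6, 54.1]
ee_rot: [0.008, 0.411, 0.912, -0.011]
force: [-0.3, 0.3, -0.5]
grip_width: -0.004
```

Run:
```python
from h import *
s=sense();p=s['eef_pos'];print(p,s['force'],s['ee_rot'])
u=np.array([-.697,.717]);d=np.array([582.8,-186.6])-p[:2];print('standoff',d@u,'lat',d@[-u[1],u[0]])
```

```text
[ 614.69708449 -232.56148276   54.13364946] [-0.31209529  0.32014064 -0.51659403] [ 0.00790213  0.41082945  0.91161235 -0.01093835]
standoff 55.18665102558765 lat -9.16494390698464
```

play_rows --pt "6 6 0 0 0 0 -1" --pt "-7 7 0 0 0 0 -1" --pt "-7 7 0 0 0 0 -1" --pt "-7 7 0 0 0 0 -1" --pt "-4 4 0 0 0 0 -1"

```text
time_s: 8.98
eef_pos: [599.0, -200.5, 59.1]
ee_rot: [0.011, 0.411, 0.912, -0.011]
force: [0.7, -0.6, 0.4]
grip_width: -0.0
```

play_rows --pt "-2 2 0 0 0 0 -1" --pt "-2 2 0 0 0 0 -1"

```text
time_s: 9.15
eef_pos: [596.3, -195.8, 61.9]
ee_rot: [0.014, 0.41, 0.912, -0.011]
force: [-0.6, -0.2, 0.1]
grip_width: -0.006
```

play_rows --pt "-2 1.5 -4 0 0 0 -1" --pt "-2 1.5 -3 0 0 0 -1" --pt "-2 1.5 -1 0 0 0 -1"

```text
time_s: 9.4
eef_pos: [591.1, -191.4, 55.0]
ee_rot: [0.015, 0.41, 0.912, -0.011]
force: [0.6, -0.4, -0.7]
grip_width: -0.004
```

play_rows --pt "-2 2 1.5 0 0 0 -1" --pt "-2 2 2 0 0 0 -1" --pt "-2 2 2 0 0 0 -1"

```text
time_s: 9.65
eef_pos: [584.6, -185.3, 60.0]
ee_rot: [0.015, 0.411, 0.912, -0.011]
force: [0.6, -0.6, -0.1]
grip_width: 0.002
```

play_rows --pt "-2 2 1.8 0 0 0 -1" --pt "-2 2 1.6 0 0 0 -1"

```text
time_s: 9.82
eef_pos: [580.2, -181.0, 63.9]
ee_rot: [0.015, 0.411, 0.912, -0.011]
force: [0.2, 0.0, -0.3]
grip_width: 0.004
```

play_rows --pt "-2.1 2.1 1.5 0 0 0 -1" --pt "-2.1 2.1 1.3 0 0 0 -1" --pt "-2.1 2.1 1.1 0 0 0 -1" --pt "-2.1 2.1 0.9 0 0 0 -1"

```text
time_s: 10.15
eef_pos: [570.9, -171.7, 69.7]
ee_rot: [0.015, 0.411, 0.912, -0.011]
force: [0.3, 0.4, 0.5]
grip_width: -0.002
```

Run:
```python
from h import *
s=sense();print(s['eef_pos'],s['force'])
C=cap('side');cv2.imwrite('pics/s6.png',cv2.resize(C['img'][80:200,220:380],(800,600),interpolation=cv2.INTER_CUBIC))
```

```text
[ 570.87404906 -171.71196514   69.70905595] [0.27590157 0.38642139 0.52919709]
```

View pics/s6.png

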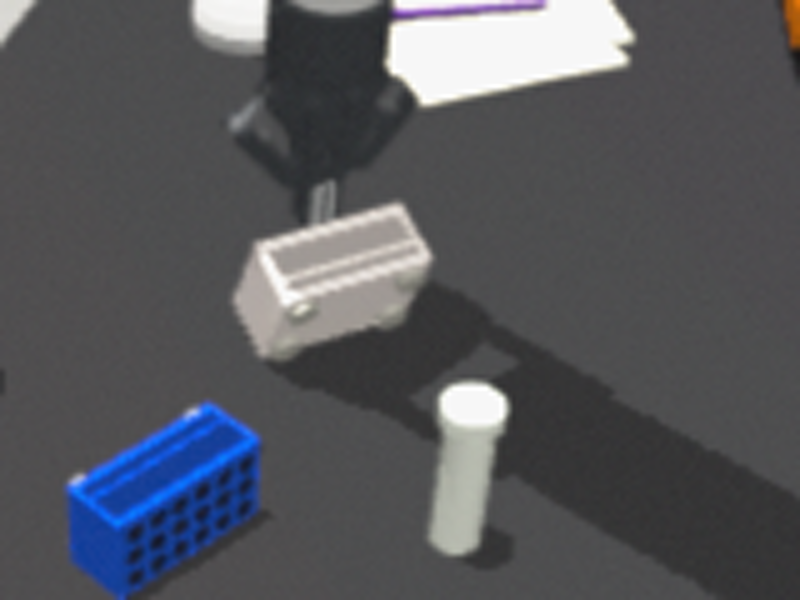

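The short rack is tipping cleanly by about 25°, with the tip at (322,215) on its top face and the tube clear. Continuing.

play_rows --pt "-2.1 2.1 0.8 0 0 0 -1" --pt "-2.1 2.1 0.6 0 0 0 -1" --pt "-2.1 2.1 0.4 0 0 0 -1" --pt "-2.1 2.1 0.2 0 0 0 -1"

```text
time_s: 10.53
eef_pos: [561.6, -162.3, 72.0]
ee_rot: [0.015, 0.411, 0.912, -0.011]
force: [0.5, -0.9, 0.4]
grip_width: -0.001
```

play_rows --pt "-2.1 2.1 0 0 0 0 -1" --pt "-2.1 2.1 0 0 0 0 -1" --pt "-2.1 2.1 0 0 0 0 -1" --pt "-2.1 2.1 0 0 0 0 -1"

```text
time_s: 10.87
eef_pos: [552.1, -152.9, 72.0]
ee_rot: [0.015, 0.411, 0.912, -0.011]
force: [-0.5, 0.3, -0.6]
grip_width: 0.001
```

play_rows --pt "-1.5 1.5 0 0 0 0 -1" --pt "-1.5 1.5 0 0 0 0 -1" --pt "0 0 0 0 0 0 -1" --pt "0 0 0 0 0 0 -1"

```text
time_s: 11.2
eef_pos: [548.3, -149.0, 71.9]
ee_rot: [0.015, 0.411, 0.912, -0.011]
force: [-0.8, -0.1, 0.1]
grip_width: -0.001
```

Run:
```python
from h import *
s=sense();print(s['eef_pos'],s['force'])
C=cap('side');cv2.imwrite('pics/s7.png',cv2.resize(C['img'][80:320,130:450],(800,600),interpolation=cv2.INTER_CUBIC))
```

```text
[ 548.27549435 -148.98144817   71.90345463] [-0.82221197 -0.12566537  0.13025024]
```

View pics/s7.png

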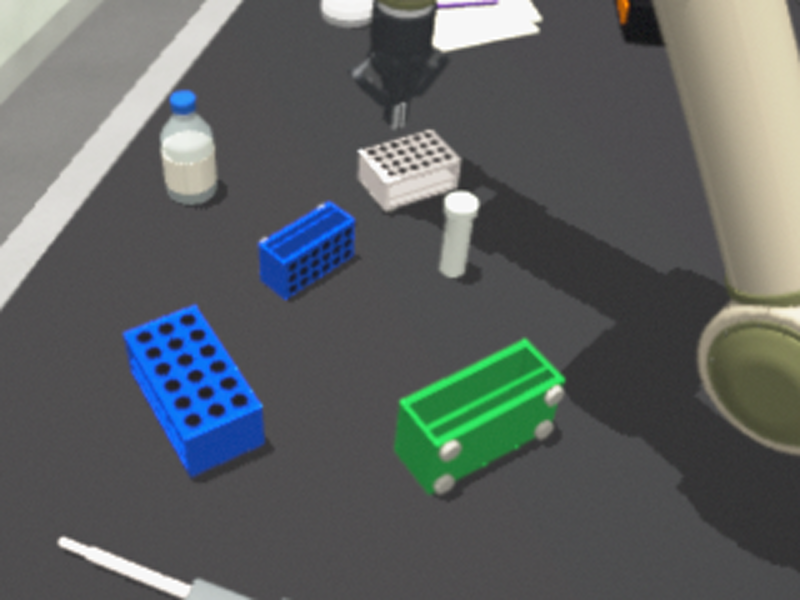

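Both racks stand holes up. I'll lift clear and check before handing in.

play_rows --pt "0 0 30 0 0 0 -1" --pt "0 0 40 0 0 0 -1" --pt "0 0 40 0 0 0 -1" --pt "0 0 0 0 0 0 -1" --pt "0 0 0 0 0 0 -1"

```text
time_s: 11.67
eef_pos: [546.9, -148.7, 185.1]
ee_rot: [0.013, 0.411, 0.912, -0.011]
force: [0.6, -0.0, -0.4]
grip_width: -0.001
```

Run:
```python
from h import *
import pickle
s=sense();print(s['time_s'],s['eef_pos'],s['force'])
C0=pickle.load(open('c0.pkl','rb'))['side'];C=cap('side')
d=cv2.absdiff(C0['img'],C['img']).max(2)
for n,(x,y) in {'bottle':(320,230),'tube':(489,272),'pipette':(340,505),'smallblue':(397,280),'green':(503,383)}.items():
  x,y=int(x*.64),int(y*.64);print(n,'median diff',np.median(d[y-10:y+10,x-10:x+10]))
cv2.imwrite('pics/end.png',cv2.resize(C['img'],(800,600)))
```

```text
11.6667 [ 546.86755773 -148.66463741  185.13263113] [ 0.61726476 -0.02591291 -0.42844726]
bottle median diff 5.0
tube median diff 4.0
pipette median diff 4.0
smallblue median diff 4.0
green median diff 4.0
```

View pics/end.png

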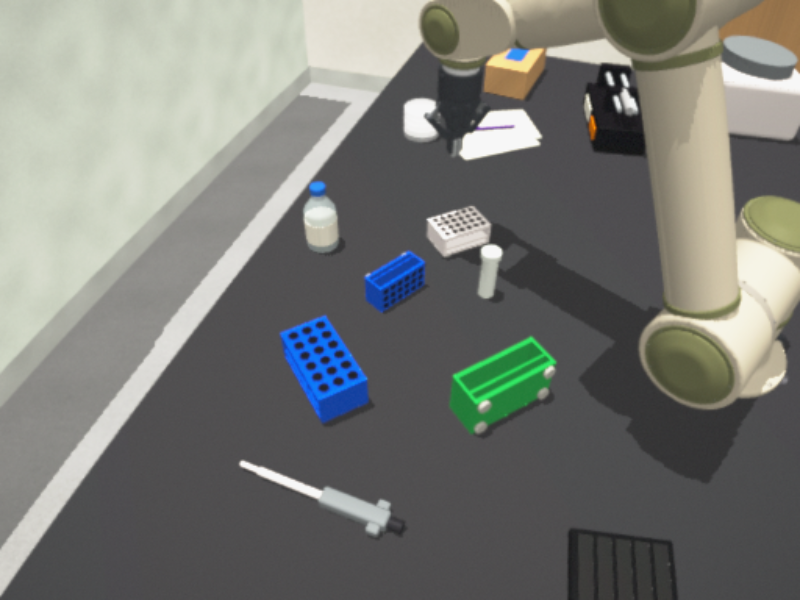

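The final view shows both racks upright, at (325,367) and (458,230). The bottle, tube, pipette, green rack and small blue rack are at their first pixels.

```bash
python3 -c "
from rig import ctrl
print(ctrl.finish_job())"
```

```text
the job is handed in; nothing more can be done
None
```

Both racks are back on their feet with holes facing up, close to where they lay. I pushed the long blue one over first, then the short white one, with shut fingertips, and handed the job in at about 11.7 s.

- **One failed push:** on the first try at the long rack the tip rose too fast and slipped over its upper edge. The rack dropped back to its starting place, and a second push lower on the face tipped it over.
- **Final checks:** the last side view shows both racks upright and the gripper 185 mm up, touching nothing. The bottle, tube, pipette, green rack and small blue rack had not moved. Force readings between moves never passed about 3 N.
- **Not measured:** I judged the racks' final positions from the pictures and did not triangulate them again. In the first measurement, some of the long rack's upper corners came out 4–10 mm lower than the 80 mm stated. I used the stated height for those, and the footprint then agreed with the given sizes.

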